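# Turn the recipe card over its rings and fasten it

### The job

Turn to the next recipe using fingertip pushes only: push the right-hand swivel holder off the recipe card until it lies along the near edge, then push the card up by its red tab and over the rings until it lies flat on the left-hand stack, then push the left-hand holder round over the corner of the card so that it stays down. Push gently, pinch or lift nothing, keep the wooden rest where it lies on the counter, and leave the mug, the egg timer, the garlic and the jar alone. Finish clear of everything.

Things in the scene. Friction and masses are not known exactly. Their poses are not given: they have to be found in the camera images.
- rest: Recipe rest: loose wooden board on rubber feet (1.9 kg), steel rings along its middle, a stack of cards each side. Origin on the counter under the rings' middle; x along the rings away from the robot, y left, z up. Board x -138 to 105, y +-165, z 6 to 24 mm; stacks x +-90, |y| 10 to 158, top z 36; rings |x| < 62, |y| < 18, top z 54. The blue tab right (x 53 to 87) and green tab left are fixed.
- card (a joint): Top recipe card, a rigid leaf 180 (along x) x 148 x 3 mm, 90 g, hinged on the line y 0, z 37.5 mm of the rest. 0: flat on the right stack (top face z 39, outer edge y -158); pi/2: upright; pi: flat on the left stack. Free, damped hinge: short of upright it sinks back right, past upright it sinks by itself to the left in a second or two. A holder over it blocks it.
- card_tab (a point): Middle of the outer edge of the card's red tab, 190 mm from the hinge line, at x 15 mm of the rest. The tab is 48 mm long (x), 3 mm thick, juts 32 mm past the card and 25 mm past the board. With the card on the right its underside is free, 36 mm above the counter: a fingertip tilted 30 to 45 degrees gets under its edge from the right.
- holder_right (a joint): Right swivel holder: steel strip 12 mm wide, z 41.5 to 44.5 mm, on a vertical pivot at x -118, y -150 mm of the rest. 0: parked along the board's near edge, pointing left to the rings, clear of the card; pi/2: pointing along +x, over the card's near outer corner. Range -0.6 to 1.75. Stays where it is left (0.4 N at the knob moves it).
- holder_right_knob (a point): Middle of the black knob at the free end of the right holder, 70 mm from its pivot, 55.5 mm above the counter; an upright knob 15 mm across, 22 mm tall (z 44.5 to 66.5 mm).
- holder_left (a joint): Left swivel holder, mirror image of the right one, pivot at x -118, y +150 mm of the rest. 0: parked along the near edge, pointing right to the rings; pi/2: pointing along +x, over the left stack's near outer corner. Same range and stiffness.
- holder_left_knob (a point): Middle of the black knob of the left-hand holder, the same size and height as the other; 70 mm from its pivot.
- mug: White mug with a pink band, 79 x 114 x 96 mm, beyond the far edge of the rest; origin under its middle. To be left alone.
- timer: Red egg timer, 66 mm across, 64 mm tall, left of the rest; origin under its middle. To be left alone.
- garlic: Garlic bulb, 60 mm across, 59 mm tall, beyond the rest's far right corner; origin under its middle. To be left alone.
- salt: Glass clip-top jar of salt, 81 x 72 x 112 mm, left of the rest; origin under its middle. To be left alone.

How it is judged:
By the outcome, as a careful person would: the job done as asked, in the order asked, and still so for the second after the job is handed in, with the robot touching nothing.
It also fails if it takes over 54 s, if anything falls off the work surface, if the arm or the gripper's body presses on something with over 40 N, if the wrist force passes 120 N, or if a joint passes its speed limit or range.

### The arm

A 6-joint arm with a two-finger parallel gripper is mounted at the origin on a cart in front of the work surface, level with it; the furniture and walls round the work are solid. World frame = base frame: x ahead of the robot, y to its left, z up, the work surface at z = 0. Lengths are in m, angles in rad, forces in N, time in s.
With the tool pointing down it reaches from about 0.25 to 0.8 m from the base axis. Payload 8.5 kg.
Tool frame: the origin (TCP) lies where the fingers leave the gripper's body, on its centre line; the fingertips stand 73 mm ahead of it and the grasp point (between the pads) lies 54 mm ahead of it; z points along the fingers, y is the line along which they close (so a half turn about z gives the same grasp; the last joint's range is limited). The gripper opens to 85 mm and grips with 20 to 120 N. Pads are 22 mm wide; open, the fingers measure 114 mm over their backs; the gripper's body (76 mm by 85 mm) begins 54 mm behind the grasp point. The pads swing forward as they close: fully open they stand 13 mm farther back than shut.
Start: joints at [1.115, 0.238, -0.013, 1.319, 0, 1.571], TCP at [0.231, 0.471, 0.304] pointing down, gripper open.
Joint ranges: [-2.66, 2.66], [-1.03, 1.9], [-1.14, 1.46], [-1.82, 2.27], [-1.45, 1.34], [-3.14, 3.14]. Speed limits (rad/s): [2.22, 2.22, 2.79, 3.14, 3.14, 3.14].

### API

Orientations are given as a rotation vector (axis times angle).
In Python, from workcell import r gives the robot as it stands.
- The arm moves only by the shell command python3 -m jog 'ROWS' [FORCE]. ROWS is a JSON object of lists of equal length, an entry for each row: "delta_pos": the shift along the tool's x, y, z scaled (see below), a list of three; "rotation": the turn, a rotation vector about the tool's x, y, z scaled (see below), a list of three; "gripper": the closure, from 0 (fully open) to 1 (shut). In form: {"delta_pos": [[dx, dy, dz], ...], "rotation": [[wx, wy, wz], ...], "gripper": [gripper, ...]}. A call has exactly 5 rows; each row is the pose to reach, as a shift and turn from the pose commanded when the call began, along the tool's axes at that moment; what a row does not reach only later rows make up. The controller multiplies each number of a shift by 0.2 m and each number of a turn by pi/4 rad. A row lasts 1/10 s, in which the tool goes at most 50 mm and 8.59 degrees, less where a joint would pass 70% of its speed; a pose out of reach is approached as far as the arm can. A call with a number of a shift or a turn outside -1 to 1 is refused whole. A call with a gripper value outside its range is refused whole. The fingers move at their own pace and stop on an object; FORCE is the grip in N (left out, the last holds). Time passes only in rows, so rows that repeat a pose let the fingers close, or fill a call up. It gives the time, the measured TCP pose, the force, the opening and the grip force at its end, in the units of the state.
- r.get_obs(): the state, without advancing time (a new reading comes with each control period).
- r.snapshot(name): name is "scene" or "top" or "wrist"; returns a dict with "image" (400x640x3 uint8, red, green, blue), "mtx" (3x3 intrinsics, pixels), "T" (4x4, takes a point from camera to world coordinates). Camera axes: x right, y up, looking along -z (the intrinsics and any distortion apply to the point x, -y, -z); pixel columns grow to the right and rows downward; lengths in m; the calibration is good to about 2 mm. A picture is of the moment at which its call begins. There is no depth.
- r.job_done(): hands the job in; it is judged then, once.
Trained networks look in a picture, given as the dict that the camera call returned (one of the last four; its "shot" number tells which), for a name from the list of things; names that differ only in an ending like _2 or _b are one class to them, and where a whole thing is asked for, a point or a joint stands for the part that bears it (a point fixed in the world has none). Each returns a list of dicts, best first, with "confidence" (0 to 1); they miss things now and then, are a little off and sometimes report something else, mostly with a low value. They report only what shows in the picture. A call takes as long as a camera call.
- r.trace(picture, label): "mask" (400x640 bool, what is visible of it) and "box" ([centre column, centre row, width, height] in pixels, round what is visible of it).
The state is a dict: "clock": time; "qpos": joint angles; "qvel": joint speeds; "joint_torque": joint torques, N m; "eef_pos": TCP position; "tcp_rot": TCP orientation; "contact_force": force on the tool from outside, world axes, zero at the start; "wrist_torque": the same for the moment, N m; "gripper_width": opening from 0.0 (shut) to 1.0 (fully open); "gripper_force": force on a finger pad.
Only numpy, scipy, OpenCV 4.12 (cv2) and the standard library are available. Lean on these libraries where they do the work, as an engineer would, in place of code of your own. Each camera call takes 0.05 s, during which the arm holds its last target. There are 200 camera calls.

## Working session

There is one attempt and no reset: what is moved stays moved. The work goes in short steps, Python scripts to look and compute and a shell command to move; the robot and the scene stay as the last step left them, time stands still between calls to the robot, and variables do not carry over. Pictures are saved under pics/ and viewed, at most 13 in all, crops included, and the job is handed in when it is done.

```bash
ls; mkdir -p pics
cat > h.py <<'E'
import numpy as np, cv2
from scipy.spatial.transform import Rotation as R
from workcell import r
def ray(s,uv):
    K=np.array(s["mtx"]);T=np.array(s["T"])
    d=np.linalg.inv(K)@[uv[0],uv[1],1]; d=np.array([d[0],-d[1],-d[2]])
    return T[:3,3],T[:3,:3]@d
def atz(s,uv,z):
    o,d=ray(s,uv); return o+d*(z-o[2])/d[2]
def tri(a,b):
    A=[];B=[]
    P=np.zeros((3,3));q=np.zeros(3)
    for s,uv in (a,b):
        o,d=ray(s,uv);d=d/np.linalg.norm(d);M=np.eye(3)-np.outer(d,d);P+=M;q+=M@o
    return np.linalg.solve(P,q)
def proj(s,p):
    T=np.array(s["T"]);c=T[:3,:3].T@(np.array(p)-T[:3,3]);u=np.array(s["mtx"])@[c[0],-c[1],-c[2]];return u[:2]/u[2]
def save(s,n): cv2.imwrite(n,s["image"][:,:,::-1])
E
python3 - <<'E'
from h import *
for n in("top","scene"):
    s=r.snapshot(n); save(s,f"pics/{n}0.png"); print(n,s.keys(),np.array(s["T"]).round(3).tolist())
    for l in["rest","card","card_tab","holder_right","holder_right_knob","holder_left","holder_left_knob","mug","timer","garlic","salt"]:
        t=r.trace(s,l)
        for k in t[:2]:
            m=k["mask"];ys,xs=np.nonzero(m)
            print(l,round(k["confidence"],2),np.round(k["box"],1),(round(xs.mean(),1),round(ys.mean(),1)) if len(xs) else None)
            
o=r.get_obs();print(o["clock"],o["eef_pos"],o["tcp_rot"],o["gripper_width"])
E
```

```text
pics
top dict_keys(['image', 'mtx', 'T', 'shot']) [[-0.026, 0.998, -0.063, 0.517], [-1.0, -0.027, -0.004, 0.205], [-0.006, 0.063, 0.998, 0.942], [0.0, 0.0, 0.0, 1.0]]
card 0.64 [389.5 178.7  91.7  96.3] (np.float64(387.4), np.float64(175.6))
card_tab 0.94 [386.  177.4  93.8  96.1] (np.float64(387.2), np.float64(175.3))
card_tab 0.59 [421.2 213.7  23.   40. ] (np.float64(420.8), np.float64(212.3))
holder_right 0.58 [421.4 212.7  23.1  35.7] (np.float64(420.0), np.float64(211.2))
holder_right_knob 0.8 [421.9 212.9  25.5  40.3] (np.float64(420.6), np.float64(211.9))
holder_left 0.65 [302.1 255.2  38.3   7.3] (np.float64(300.7), np.float64(254.2))
holder_left_knob 0.54 [304.6 254.6  38.7   6.5] (np.float64(300.9), np.float64(254.1))
mug 0.72 [330.5 111.8  56.   49.7] (np.float64(326.6), np.float64(110.3))
timer 0.57 [219.9 173.5  28.6  26. ] (np.float64(220.3), np.float64(171.6))
timer 0.21 [419.9 211.1  25.   38.1] (np.float64(420.5), np.float64(212.2))
garlic 0.78 [414.9 106.2  29.   26.1] (np.float64(415.6), np.float64(107.5))
garlic 0.73 [330.9 111.9  58.7  49.8] (np.float64(326.3), 
[... 760 characters left out ...]
 38.1] (np.float64(374.3), np.float64(243.2))
holder_left 0.53 [269.  224.9  33.2  16.3] (np.float64(270.2), np.float64(223.0))
holder_left_knob 0.68 [270.1 224.7  34.3  15.4] (np.float64(270.5), np.float64(223.3))
mug 0.8 [357.9 161.9  41.5  41.9] (np.float64(350.8), np.float64(161.4))
timer 0.64 [260.6 163.1  19.9  32.7] (np.float64(259.6), np.float64(162.2))
garlic 0.86 [415.2 195.8  25.5  20.8] (np.float64(415.4), np.float64(193.7))
garlic 0.67 [368.2 215.2  85.7  65.8] (np.float64(365.6), np.float64(215.9))
salt 0.75 [236.9 184.4  37.9  49.4] (np.float64(237.4), np.float64(187.7))
1.2 [0.23107172 0.47136836 0.30388587] [-7.09785667e-01 -3.06033380e+00  1.37266711e-04] 0.9975508919256133
```

Run:
```python
import cv2
a=cv2.imread("pics/top0.png")[60:300,170:490];cv2.imwrite("pics/top0c.png",cv2.resize(a,None,fx=2.5,fy=2.5,interpolation=cv2.INTER_CUBIC))
a=cv2.imread("pics/scene0.png")[120:310,190:470];cv2.imwrite("pics/scene0c.png",cv2.resize(a,None,fx=2.8,fy=2.8,interpolation=cv2.INTER_CUBIC))
```

```text
(no output)
```

View pics/top0c.png

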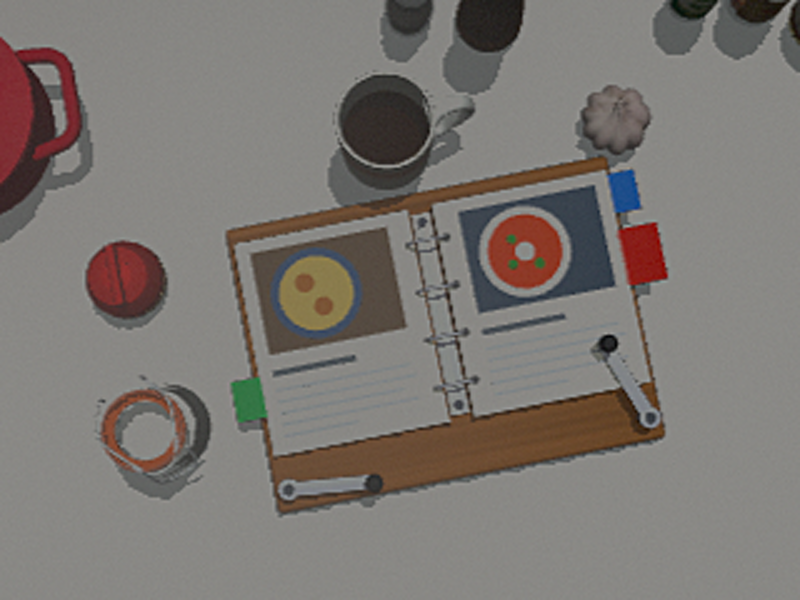

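View pics/scene0c.png

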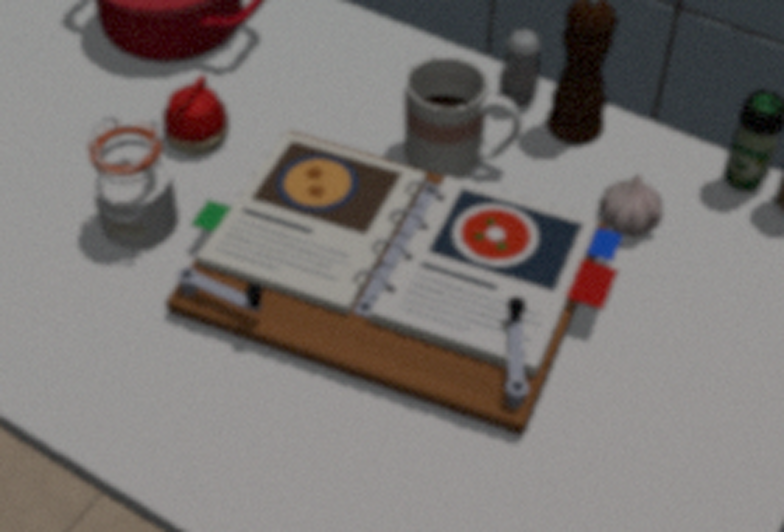

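The top crop shows the rest turned about 11°: right pivot (650,418), right knob (608,344), left pivot (288,490), left knob (373,483), red tab's outer edge about (662,251). The scene crop agrees, with the right pivot at (516,387), its knob at (517,305) and the tab at (594,285).

```bash
cat > fit.py <<'E'
from h import *
from scipy.optimize import least_squares
def W(p,q): # rest->world
    c,s=np.cos(p[2]),np.sin(p[2]); return np.array([p[0]+c*q[0]-s*q[1],p[1]+s*q[0]+c*q[1],q[2]])
E
python3 - <<'E'
from fit import *
t=r.snapshot("top");s=r.snapshot("scene")
C=lambda l:[(np.array(q),np.array(u)/2.5+[170,60]) for q,u in l]
Dd=lambda l:[(np.array(q),np.array(u)/2.8+[190,120]) for q,u in l]
top=C([((-.138,-.165,.024),(663,436)),((-.138,.165,.024),(280,513)),((.105,-.165,.024),(606,157)),((.105,.165,.024),(228,232)),
 ((-.118,-.150,.046),(650,418)),((-.118,.150,.046),(288,490)),((.039,-.19,.037),(656,223)),((-.009,-.19,.037),(667,279))])
sc=Dd([((-.138,-.165,.024),(521,425)),((-.118,-.150,.046),(516,385)),((-.118,.150,.046),(187,275)),((-.138,.165,.024),(170,303)),((-.009,-.19,.037),(604,308)),((.039,-.19,.037),(617,264))])
def res(p,a=True,b=True):
    e=[]
    if a: e+=[proj(t,W(p,q))-u for q,u in top]
    if b: e+=[proj(s,W(p,q))-u for q,u in sc]
    return np.concatenate(e)
for a,b in((1,1),(1,0),(0,1)):
    f=least_squares(res,[.5,.15,.0],args=(a,b),loss='soft_l1');print(f.x.round(4));print(f.fun.reshape(-1,2).round(1).tolist())
    if a and b:p=f.x
# tri knobs/tab
u=lambda x,y:(x/2.5+170,y/2.5+60)
v=lambda x,y:(x/2.8+190,y/2.8+120)
for n,a,b in(("rk top",u(608,343),v(517,303)),("lk top",u(374,482),v(255,289)),("tab",u(661,251),v(610,286)),("rpiv",u(650,418),v(516,385))):
    P=tri((t,a),(s,b)); c,sn=np.cos(p[2]),np.sin(p[2]);d=P[:2]-p[:2]
    print(n,P.round(4),"rest:",(c*d[0]+sn*d[1]).round(4),(-sn*d[0]+c*d[1]).round(4))
np.save("p.npy",p)
for n,lab in(("mug",0),("timer",0),("garlic",0),("salt",0)):
    k=r.trace(t,n)[0];print(n,atz(t,k["box"][:2],.06).round(3))
E
```

```text
[0.5824 0.1643 0.1712]
[[1.9, 0.4], [-0.8, 0.9], [0.3, -1.4], [-1.9, -0.8], [0.5, -0.2], [0.3, 0.1], [-0.0, -0.7], [0.5, -0.5], [1.0, 0.6], [0.0, 0.0], [-0.7, -0.7], [-3.1, -0.8], [-1.1, 0.6], [-0.3, 2.3]]
[0.582  0.1647 0.1688]
[[1.7, 0.8], [-1.2, 1.0], [0.3, -1.1], [-2.0, -0.9], [0.3, 0.2], [-0.1, 0.2], [-0.1, -0.3], [0.4, -0.1]]
[0.5832 0.1639 0.1789]
[[2.0, 0.1], [0.9, -0.4], [-0.3, -0.4], [-2.6, -0.5], [-0.6, 0.0], [-0.0, 1.7]]
rk top [0.553  0.0315 0.0626] rest: -0.0516 -0.1259
lk top [0.4474 0.2216 0.0632] rest: -0.1232 0.0795
tab [ 0.6287 -0.0195  0.0419] rest: 0.0143 -0.189
rpiv [ 0.4915 -0.003   0.0458] rest: -0.1181 -0.1494
mug [0.73  0.193 0.06 ]
timer [0.612 0.42  0.06 ]
garlic [0.733 0.02  0.06 ]
salt [0.489 0.398 0.06 ]
```

```bash
python3 -m jog '{"delta_pos":[[-0.17,-0.091,0.0],[-0.34,-0.182,0.0],[-0.51,-0.273,0.0],[-0.68,-0.364,0.0],[-0.85,-0.455,0.0]],"rotation":[[0,0,0],[0,0,0],[0,0,0],[0,0,0],[0,0,0]],"gripper":[1,1,1,1,1]}'
python3 -m jog '{"delta_pos":[[-0.17,-0.091,0.0],[-0.34,-0.182,0.0],[-0.51,-0.273,0.0],[-0.68,-0.364,0.0],[-0.85,-0.455,0.0]],"rotation":[[0,0,0],[0,0,0],[0,0,0],[0,0,0],[0,0,0]],"gripper":[1,1,1,1,1]}'
python3 -m jog '{"delta_pos":[[-0.17,-0.091,0.1],[-0.34,-0.182,0.2],[-0.51,-0.273,0.3],[-0.68,-0.364,0.4],[-0.85,-0.455,0.5]],"rotation":[[0,0,0.12],[0,0,0.24],[0,0,0.36],[0,0,0.48],[0,0,0.601]],"gripper":[1,1,1,1,1]}'
python3 -m jog '{"delta_pos":[[0,0,0],[0,0,0],[0,0,0],[0,0,0],[0,0,0]],"rotation":[[0,0,0.12],[0,0,0.24],[0,0,0.36],[0,0,0.48],[0,0,0.601]],"gripper":[1,1,1,1,1]}'
cat > st.py <<'E'
from fit import *
def rel(P,p=np.load("p.npy")):
    c,s=np.cos(p[2]),np.sin(p[2]);d=np.array(P[:2])-p[:2];return np.array([c*d[0]+s*d[1],-s*d[0]+c*d[1],P[2]])
def st():
    o=r.get_obs();M=R.from_rotvec(o["tcp_rot"]).as_matrix();p=np.load("p.npy")
    Z=R.from_euler('z',-p[2]).as_matrix()
    print("t",round(o["clock"],2),"restTCP",rel(o["eef_pos"]).round(4),"tip",rel(np.array(o["eef_pos"])+.073*M[:,2]).round(4),"F",np.round(o["contact_force"],1),"q",np.round(o["qpos"],2),"gw",round(o["gripper_width"],2));print("axes in rest(cols)",(Z@M).round(3).tolist())
if __name__=="__main__":
    p=np.load("p.npy");st()
E
python3 - <<'E'
from st import *
p=np.array([.5822,.1644,.1705]);np.save("p.npy",p)
st()
w=r.snapshot("wrist");save(w,"pics/w1.png")
s=r.snapshot("scene");save(s,"pics/s1.png")
cv2.imwrite("pics/s1c.png",cv2.resize(s["image"][100:300,280:480,::-1],None,fx=2.5,fy=2.5))
E
```

```text
clock: 2.0
eef_pos: [0.3443, 0.3136, 0.304]
tcp_rot: [0.709, 3.06, 0.0]
contact_force: [1.4, 0.4, 0.9]
gripper_width: 0.138
gripper_force: 0.0
clock: 2.5
eef_pos: [0.457, 0.1568, 0.3041]
tcp_rot: [0.71, 3.06, 0.0]
contact_force: [0.2, 0.3, -0.1]
gripper_width: -0.004
gripper_force: 0.0
clock: 3.0
eef_pos: [0.5696, 0.0002, 0.2031]
tcp_rot: [1.411, 2.806, 0.0]
contact_force: [-0.1, 0.3, -0.0]
gripper_width: 0.001
gripper_force: 0.0
clock: 3.5
eef_pos: [0.5689, 0.0016, 0.2038]
tcp_rot: [-2.029, -2.399, 0.0]
contact_force: [1.0, 0.2, -0.5]
gripper_width: 0.003
gripper_force: 0.0
t 3.5 restTCP [-0.041  -0.158   0.2038] tip [-0.041  -0.158   0.1308] F [ 1.   0.2 -0.5] q [ 0.    0.36 -0.1   1.11 -0.    1.41] gw 0.0
axes in rest(cols) [[0.004, 1.0, -0.0], [1.0, -0.004, -0.0], [-0.0, -0.0, -1.0]]
```

View pics/s1c.png

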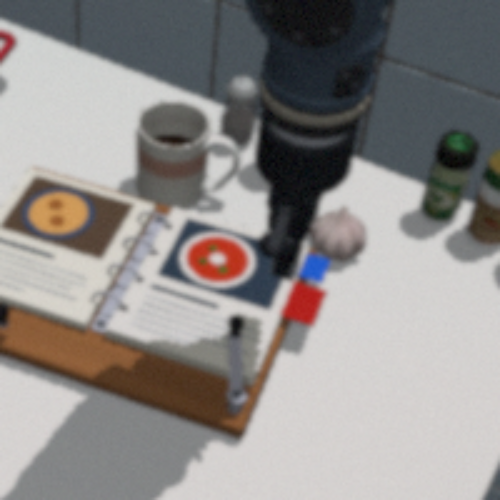

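View pics/w1.png

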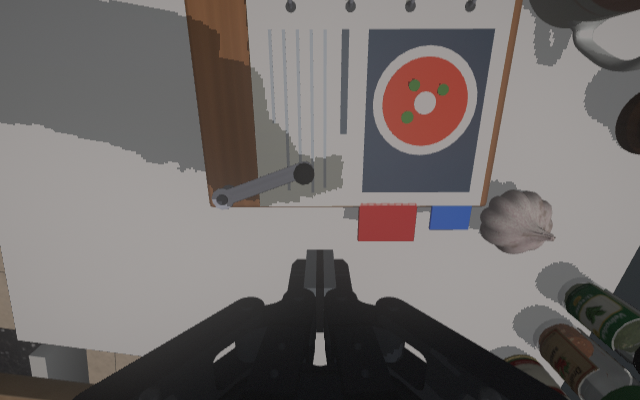

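The wrist view shows the right knob at (304,172), its pivot at (222,200), and the tab's outer edge at row 241, columns 359–416. The shut fingertips sit around (320,252–290).

Run:
```python
from st import *
w=r.snapshot("wrist");s=r.snapshot("scene")
for n,u,z in(("knob",(304,172),.0665),("piv",(222,200),.046),("tabL",(359,241),.039),("tabR",(416,241),.039),("corner",(212,207),.024)):print(n,rel(atz(w,u,z)).round(4))
o=r.get_obs();M=R.from_rotvec(o["tcp_rot"]).as_matrix();P=np.array(o["eef_pos"])
print("cam",M.T@(np.array(w["T"])[:3,3]-P))
for L in(.073,.086):
  for x in(-.011,.011):print(L,x,proj(w,P+M@[x,0,L]).round(1),proj(s,P+M@[x,0,L]).round(1))
```

```text
knob [-0.0502 -0.1228  0.0665]
piv [-0.1162 -0.1498  0.046 ]
tabL [-0.0059 -0.1886  0.039 ]
tabR [ 0.0426 -0.1886  0.039 ]
corner [-0.1329 -0.1632  0.024 ]
cam [ 0.08120827  0.00150556 -0.06993832]
0.073 -0.011 [317.2 281.6] [397.1 210.8]
0.073 0.011 [316.9 244.8] [387.4 207.9]
0.086 -0.011 [317.3 269.1] [396.4 214.8]
0.086 0.011 [317.1 234.5] [386.8 211.9]
```

```bash
python3 -m jog '{"delta_pos":[[0,-0.02,0.15],[0,-0.02,0.3],[0,-0.02,0.405],[0,-0.02,0.405],[0,-0.02,0.405]],"rotation":[[0,0,0],[0,0,0],[0,0,0],[0,0,0],[0,0,0]],"gripper":[1,1,1,1,1]}'
python3 -m jog '{"delta_pos":[[0.065,0,0],[0.125,-0.015,0],[0.18,-0.03,0],[0.23,-0.055,0],[0.275,-0.085,0]],"rotation":[[0,0,0],[0,0,0],[0,0,0],[0,0,0],[0,0,0]],"gripper":[1,1,1,1,1]}'
python3 st.py
python3 -m jog '{"delta_pos":[[0.04,-0.04,0],[0.07,-0.08,0],[0.09,-0.125,0],[0.105,-0.165,0],[0.105,-0.19,0]],"rotation":[[0,0,0],[0,0,0],[0,0,0],[0,0,0],[0,0,0]],"gripper":[1,1,1,1,1]}'
python3 - <<'E'
from st import *
st()
w=r.snapshot("wrist")
save(w,"pics/w2.png")
s=r.snapshot("top");cv2.imwrite("pics/t2.png",s["image"][:,:,::-1])
for l in("holder_right","holder_right_knob"):
    for k in r.trace(w,l)[:2]:print(l,round(k["confidence"],2),np.round(k["box"],1))
E
```

```text
clock: 4.2
eef_pos: [0.565, 0.0011, 0.1232]
tcp_rot: [-2.022, -2.404, 0.001]
contact_force: [-0.1, 0.0, 0.4]
gripper_width: -0.001
gripper_force: 0.0
clock: 4.7
eef_pos: [0.5381, 0.0534, 0.1232]
tcp_rot: [2.022, 2.404, -0.0]
contact_force: [0.3, -0.8, -0.5]
gripper_width: 0.001
gripper_force: 0.4
t 4.7 restTCP [-0.0623 -0.1019  0.1232] tip [-0.0623 -0.1019  0.0502] F [ 0.3 -0.8 -0.5] q [ 0.1   0.39 -0.29  0.89 -0.    1.5 ] gw 0.0
axes in rest(cols) [[-0.001, 1.0, 0.0], [1.0, 0.001, -0.0], [-0.0, 0.0, -1.0]]
clock: 5.2
eef_pos: [0.4968, 0.0667, 0.1229]
tcp_rot: [-2.023, -2.403, 0.0]
contact_force: [-0.2, 0.2, 0.4]
gripper_width: -0.002
gripper_force: 0.3
t 5.2 restTCP [-0.1008 -0.0818  0.1229] tip [-0.1008 -0.0818  0.0499] F [-0.2  0.2  0.4] q [ 0.13  0.33 -0.38  0.86  0.    1.53] gw -0.0
axes in rest(cols) [[-0.001, 1.0, -0.0], [1.0, 0.001, 0.0], [0.0, -0.0, -1.0]]
holder_right 0.8 [275.8 272.5  31.6  57.8]
holder_right_knob 0.74 [279.6 271.4  28.9  56.9]
```

View pics/w2.png

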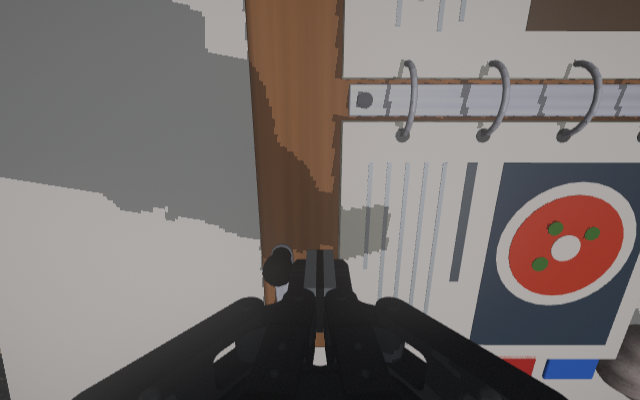

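The knob's top now sits at about (278,270), just left of the fingertips and over the wooden near strip, so the holder has swung off the card.

Run:
```python
from st import *
w=r.snapshot("wrist")
for u in((278,270),(278,266)):
  k=rel(atz(w,u,.0665));print(k.round(4), np.arctan2(k[0]+.117,k[1]+.1498))
print(rel(atz(w,(283,252),.0445)).round(4))
t=r.snapshot("top");
for l in("holder_right","holder_right_knob","rest"):
    for k in r.trace(t,l)[:2]:print(l,round(k["confidence"],2),np.round(k["box"],1))
print(proj(t,W(np.load("p.npy"),(-.118,-.15,.046))),proj(t,W(np.load("p.npy"),(-.118,-.08,.066))))
```

```text
[-0.118  -0.0763  0.0665] -0.014189592529236163
[-0.118  -0.0742  0.0665] -0.012586674906605826
[-0.1182 -0.0783  0.0445]
holder_right 0.15 [301.2 253.5  42.7   8.2]
holder_right_knob 0.52 [387.6 178.4  97.9  99.9]
rest 0.7 [349.4 195.6 178.4 141. ]
rest 0.46 [330.3 112.7  58.6  52. ]
[430.4599091  227.11330216] [398.25265098 234.26497488]
```

```bash
python3 -m jog '{"delta_pos":[[0,0.05,-0.1],[0,0.1,-0.3],[-0.15,0.2,-0.45],[-0.35,0.3,-0.5],[-0.55,0.4,-0.5]],"rotation":[[0,0,0],[0,0,0],[0,0,0],[0,0,0],[0,0,0]],"gripper":[1,1,1,1,1]}'
python3 -m jog '{"delta_pos":[[-0.11,0.04,0],[-0.22,0.08,0],[-0.33,0.12,0],[-0.44,0.16,0],[-0.54,0.185,0]],"rotation":[[0,0.178,0],[0,0.356,0],[0,0.533,0],[0,0.711,0],[0,0.889,0]],"gripper":[1,1,1,1,1]}'
python3 - <<'E'
from st import *
st()
s=r.snapshot("scene")
for u in((452,186),(372,175)):print(rel(atz(s,u,0)).round(3))
t=r.snapshot("top");w=r.snapshot("wrist")
im=np.vstack([s["image"][100:310,180:500],t["image"][80:290,170:490]])[:,:,::-1];cv2.imwrite("pics/c3.png",cv2.resize(im,None,fx=1.4,fy=1.4))
for l in("holder_right","card_tab","card"):
    for k in r.trace(t,l)[:2]:print(l,round(k["confidence"],2),np.round(k["box"],1))
E
```

```text
clock: 6.15
eef_pos: [0.5972, -0.0291, 0.2253]
tcp_rot: [2.02, 2.402, 0.004]
contact_force: [-0.3, 0.3, 0.5]
gripper_width: 0.002
gripper_force: 0.0
clock: 6.65
eef_pos: [0.651, -0.1298, 0.2236]
tcp_rot: [-1.637, -1.943, -0.603]
contact_force: [0.8, -0.1, -0.9]
gripper_width: -0.001
gripper_force: 0.0
t 6.65 restTCP [ 0.0179 -0.3016  0.2236] tip [ 0.0181 -0.2544  0.1679] F [ 0.8 -0.1 -0.9] q [-0.39  0.77  0.51  1.73  0.58  0.88] gw -0.0
axes in rest(cols) [[-0.001, 1.0, 0.003], [0.763, -0.001, 0.646], [0.646, 0.003, -0.763]]
[ 0.226 -0.262  0.   ]
[ 0.182 -0.047  0.   ]
holder_right 0.82 [414.8 232.1  37.8  15.9]
holder_right 0.49 [348.9 194.6 180.4 136.1]
card_tab 0.61 [387.5 177.4  94.4  98.5]
card 0.8 [390.9 177.6  89.9  98.1]
```

View pics/c3.png

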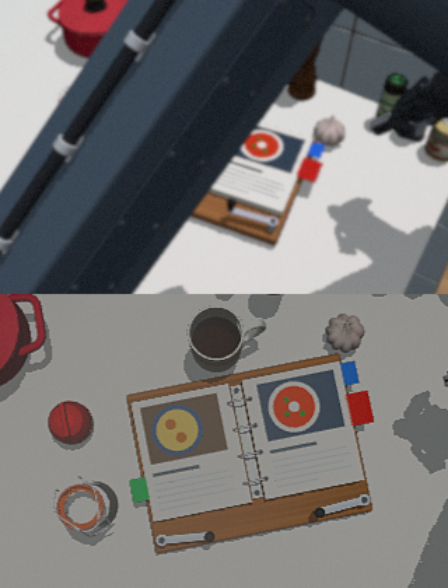

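The scene is as planned: the right holder is parked along the near edge (knob ~(320,512) in the lower half), the red tab is free, and the tilted gripper sits right of it. Now I go down and under the tab.

```bash
python3 -m jog '{"delta_pos":[[-0.08,0,0.15],[-0.16,0,0.3],[-0.25,0,0.46],[-0.32,0,0.6],[-0.355,0,0.68]],"rotation":[[0,0,0],[0,0,0],[0,0,0],[0,0,0],[0,0,0]],"gripper":[1,1,1,1,1]}'
python3 -m jog '{"delta_pos":[[0,0,0],[0.03,0,0.028],[0.067,0,0.056],[0.1,0,0.085],[0.115,0,0.1]],"rotation":[[0,0,0],[0,0,0],[0,0,0],[0,0,0],[0,0,0]],"gripper":[1,1,1,1,1]}'
python3 - <<'E'
from st import *
st()
s=r.snapshot("scene");w=r.snapshot("wrist")
im=np.vstack([cv2.resize(s["image"][180:280,340:500],(640,400)),w["image"]])[:,:,::-1];cv2.imwrite("pics/c4.png",cv2.resize(im,None,fx=.75,fy=.75))
E
```

```text
clock: 7.45
eef_pos: [0.6438, -0.0934, 0.0734]
tcp_rot: [-1.636, -1.949, -0.595]
contact_force: [-0.8, -0.2, -0.3]
gripper_width: 0.003
gripper_force: 0.0
clock: 7.95
eef_pos: [0.6395, -0.0646, 0.0738]
tcp_rot: [-1.638, -1.947, -0.597]
contact_force: [0.5, -0.1, -0.3]
gripper_width: 0.005
gripper_force: 0.0
t 7.95 restTCP [ 0.0176 -0.2354  0.0738] tip [ 0.0176 -0.1885  0.0178] F [ 0.5 -0.1 -0.3] q [-0.31  0.8   0.18  1.32  0.61  0.97] gw 0.0
axes in rest(cols) [[-0.002, 1.0, 0.0], [0.766, 0.001, 0.642], [0.642, 0.001, -0.766]]
```

View pics/c4.png

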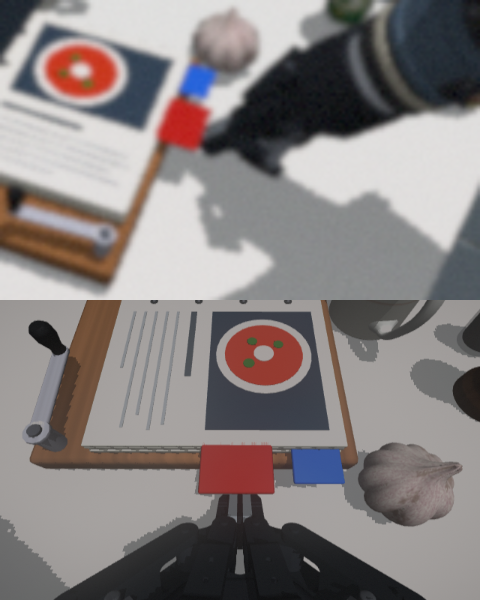

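The fingertip is under the red tab and centred on it (lower half, about (237,495)), with the garlic well clear. I'll work out the arc increments next.

Run:
```python
import numpy as np
f=lambda t:np.array([-.19*np.cos(t),.19*np.sin(t)])
for k in range(5):
  print(k,[(lambda d:[round(5*(.766*d[0]+.642*d[1]),3),round(5*(.642*d[0]-.766*d[1]),3)])(f(np.radians(20*k+4*j))-f(np.radians(20*k))) for j in range(1,6)])
```

```text
0 [[np.float64(0.044), np.float64(-0.049)], [np.float64(0.092), np.float64(-0.095)], [np.float64(0.143), np.float64(-0.138)], [np.float64(0.196), np.float64(-0.177)], [np.float64(0.252), np.float64(-0.212)]]
1 [[np.float64(0.058), np.float64(-0.031)], [np.float64(0.119), np.float64(-0.058)], [np.float64(0.181), np.float64(-0.081)], [np.float64(0.245), np.float64(-0.099)], [np.float64(0.31), np.float64(-0.113)]]
2 [[np.float64(0.066), np.float64(-0.009)], [np.float64(0.132), np.float64(-0.014)], [np.float64(0.198), np.float64(-0.014)], [np.float64(0.264), np.float64(-0.009)], [np.float64(0.33), np.float64(-0.0)]]
3 [[np.float64(0.065), np.float64(0.014)], [np.float64(0.129), np.float64(0.032)], [np.float64(0.191), np.float64(0.055)], [np.float64(0.251), np.float64(0.082)], [np.float64(0.31), np.float64(0.113)]]
4 [[np.float64(0.056), np.float64(0.035)], [np.float64(0.11), np.float64(0.074)], [np.float64(0.161), np.float64(0.117)], [np.float64(0.208), np.float64(0.163)], [np.float64(0.253), np.float64(0.212)]]
```

```bash
python3 -m jog '{"delta_pos":[[0.044,0,-0.049],[0.092,0,-0.095],[0.143,0,-0.138],[0.196,0,-0.177],[0.252,0,-0.212]],"rotation":[[0,0,0],[0,0,0],[0,0,0],[0,0,0],[0,0,0]],"gripper":[1,1,1,1,1]}'
python3 -m jog '{"delta_pos":[[0.058,0,-0.031],[0.119,0,-0.058],[0.181,0,-0.081],[0.245,0,-0.099],[0.31,0,-0.113]],"rotation":[[0,0,0],[0,0,0],[0,0,0],[0,0,0],[0,0,0]],"gripper":[1,1,1,1,1]}'
python3 - <<'E'
from st import *
st()
s=r.snapshot("scene");t=r.snapshot("top")
im=np.vstack([s["image"][100:300,220:540],t["image"][80:280,250:570]])[:,:,::-1];cv2.imwrite("pics/c5.png",cv2.resize(im,None,fx=1.5,fy=1.5))
E
```

```text
clock: 8.55
eef_pos: [0.6376, -0.0547, 0.139]
tcp_rot: [-1.639, -1.946, -0.597]
contact_force: [0.4, -0.9, 0.3]
gripper_width: -0.004
gripper_force: 0.4
clock: 9.05
eef_pos: [0.6316, -0.0213, 0.1955]
tcp_rot: [-1.638, -1.945, -0.596]
contact_force: [0.3, -1.4, 0.2]
gripper_width: -0.001
gripper_force: 0.2
t 9.05 restTCP [ 0.0172 -0.1914  0.1955] tip [ 0.0172 -0.1445  0.1396] F [ 0.3 -1.4  0.2] q [-0.25  0.66  0.24  1.48  0.63  1.04] gw -0.0
axes in rest(cols) [[-0.0, 1.0, -0.0], [0.766, 0.001, 0.643], [0.643, -0.0, -0.766]]
```

View pics/c5.png

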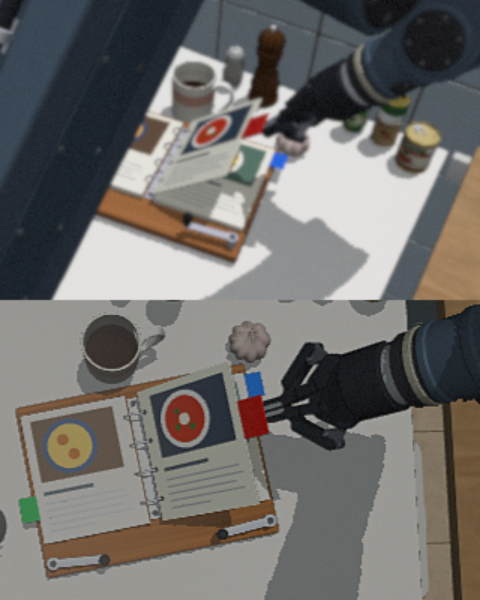

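The card is up about 40° on the fingertip (tab at (255,415) in the lower half), and the rest hasn't moved. I'll carry on over upright.

```bash
python3 -m jog '{"delta_pos":[[0.066,0,-0.009],[0.132,0,-0.014],[0.198,0,-0.014],[0.264,0,-0.009],[0.33,0,0]],"rotation":[[0,0,0],[0,0,0],[0,0,0],[0,0,0],[0,0,0]],"gripper":[1,1,1,1,1]}'
python3 -m jog '{"delta_pos":[[0.065,0,0.014],[0.129,0,0.032],[0.191,0,0.055],[0.251,0,0.082],[0.31,0,0.113]],"rotation":[[0,0,0],[0,0,0],[0,0,0],[0,0,0],[0,0,0]],"gripper":[1,1,1,1,1]}'
python3 -m jog '{"delta_pos":[[0.056,0,0.035],[0.11,0,0.074],[0.161,0,0.117],[0.2,0,0.155],[0.2,0,0.155]],"rotation":[[0,0,0],[0,0,0],[0,0,0],[0,0,0],[0,0,0]],"gripper":[1,1,1,1,1]}'
python3 -m jog '{"delta_pos":[[0,0,0],[0,0,0],[0,0,-0.05],[0,0,-0.1],[0,0,-0.2]],"rotation":[[0,0,0],[0,0,0],[0,0,0],[0,0,0],[0,0,0]],"gripper":[1,1,1,1,1]}'
python3 - <<'E'
from st import *
st()
s=r.snapshot("scene");t=r.snapshot("top")
im=np.vstack([s["image"][100:300,180:500],t["image"][80:280,190:510]])[:,:,::-1];cv2.imwrite("pics/c6.png",cv2.resize(im,None,fx=1.5,fy=1.5))
E
```

```text
clock: 9.65
eef_pos: [0.6231, 0.0287, 0.2378]
tcp_rot: [-1.638, -1.946, -0.596]
contact_force: [0.2, -0.0, -0.5]
gripper_width: -0.002
gripper_force: 0.2
clock: 10.15
eef_pos: [0.6124, 0.09, 0.2598]
tcp_rot: [-1.638, -1.945, -0.596]
contact_force: [-0.4, -0.8, -0.8]
gripper_width: 0.003
gripper_force: 0.1
clock: 10.65
eef_pos: [0.6035, 0.1402, 0.2615]
tcp_rot: [-1.637, -1.946, -0.596]
contact_force: [0.2, -0.6, 0.5]
gripper_width: 0.0
gripper_force: 0.0
clock: 11.15
eef_pos: [0.6083, 0.1127, 0.2924]
tcp_rot: [-1.638, -1.945, -0.595]
contact_force: [1.0, -0.5, 0.6]
gripper_width: -0.002
gripper_force: 0.0
t 11.15 restTCP [ 0.017  -0.0554  0.2924] tip [ 0.0169 -0.0084  0.2365] F [ 1.  -0.5  0.6] q [-0.06  0.5   0.21  1.47  0.68  1.28] gw -0.0
axes in rest(cols) [[0.0, 1.0, -0.001], [0.766, 0.001, 0.643], [0.643, -0.001, -0.766]]
```

View pics/c6.png

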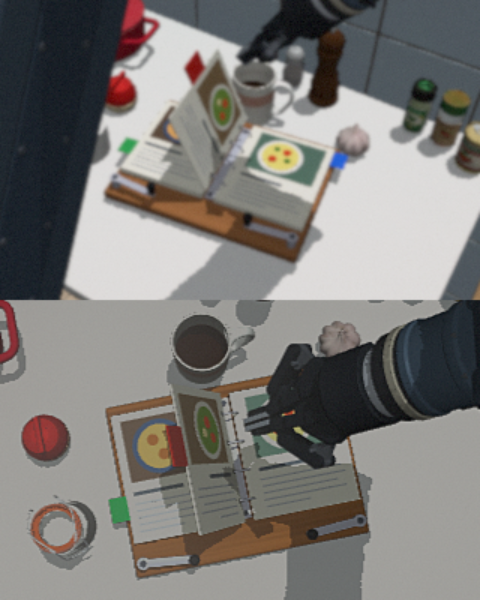

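The card is past upright and falling left, clear of the tool. Next I take the tool to the near side of the left-hand knob.

```bash
python3 -m jog '{"delta_pos":[[0,-0.18,0],[0,-0.36,0],[0,-0.54,0],[0,-0.72,0],[0,-0.91,0]],"rotation":[[0,-0.178,0],[0,-0.356,0],[0,-0.533,0],[0,-0.711,0],[0,-0.889,0]],"gripper":[1,1,1,1,1]}'
python3 -m jog '{"delta_pos":[[0.14,0,0.04],[0.28,0,0.08],[0.42,0,0.12],[0.56,0,0.16],[0.7,0,0.2]],"rotation":[[0,0,0],[0,0,0],[0,0,0],[0,0,0],[0,0,0]],"gripper":[1,1,1,1,1]}'
python3 - <<'E'
from st import *
st()
w=r.snapshot("wrist")
save(w,"pics/w7.png")
for l in("holder_left","holder_left_knob","holder_right","card"):
    for k in r.trace(w,l)[:1]:print(l,round(k["confidence"],2),np.round(k["box"],1))
E
```

```text
clock: 11.75
eef_pos: [0.4281, 0.0817, 0.2927]
tcp_rot: [2.022, 2.397, -0.002]
contact_force: [0.2, 0.7, -0.2]
gripper_width: -0.002
gripper_force: 0.0
clock: 12.25
eef_pos: [0.4049, 0.2214, 0.2519]
tcp_rot: [2.024, 2.402, 0.001]
contact_force: [0.8, -0.5, 0.4]
gripper_width: 0.003
gripper_force: 0.0
t 12.25 restTCP [-0.165   0.0863  0.2519] tip [-0.165   0.0863  0.1789] F [ 0.8 -0.5  0.4] q [ 0.5   0.15 -0.26  1.16  0.    1.9 ] gw 0.0
axes in rest(cols) [[0.0, 1.0, 0.001], [1.0, -0.0, 0.0], [0.0, 0.001, -1.0]]
holder_left 0.84 [369.6 161.8  27.3  99.5]
holder_left_knob 0.65 [368.3 160.9  25.8 100. ]
card 0.96 [499.2 168.8 209.3 188.1]
```

View pics/w7.png

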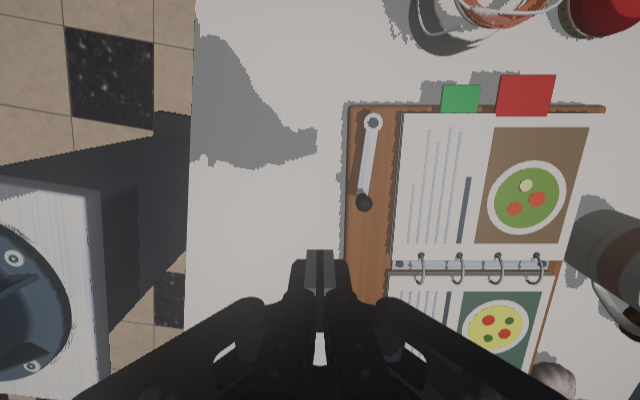

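The card is over on the left stack, with the tab beyond the left edge at (525,95). The left knob is at (364,203) and its pivot at (373,122).

```bash
python3 - <<'E'
from st import *
w=r.snapshot("wrist")
k=rel(atz(w,(364,203),.0665));p=rel(atz(w,(373,122),.046));print(k,p,np.arctan2(k[0]-p[0],p[1]-k[1]))
for u in((497,114),(554,117),(555,75),(499,75)):print(rel(atz(w,u,.039)).round(3))
E
python3 -m jog '{"delta_pos":[[0,0,0.15],[0,0,0.3],[0,0,0.45],[0,0,0.6],[0,0,0.645]],"rotation":[[0,0,0],[0,0,0],[0,0,0],[0,0,0],[0,0,0]],"gripper":[1,1,1,1,1]}'; python3 st.py
```

```text
[-0.12416682  0.08156537  0.0665    ] [-0.11667675  0.14979808  0.046     ] -0.10933466624995636
[-0.005  0.156  0.039]
[0.047 0.154 0.039]
[0.039 0.189 0.039]
[-0.009  0.189  0.039]
clock: 13.05
eef_pos: [0.4044, 0.2188, 0.1212]
tcp_rot: [-2.025, -2.401, 0.005]
contact_force: [-0.3, -0.2, 0.9]
gripper_width: -0.005
gripper_force: 0.0
t 13.05 restTCP [-0.166   0.0838  0.1212] tip [-0.1662  0.0837  0.0482] F [-0.3 -0.2  0.9] q [ 0.5   0.27 -0.48  0.82 -0.    1.9 ] gw -0.0
axes in rest(cols) [[0.001, 1.0, -0.003], [1.0, -0.001, -0.001], [-0.001, -0.003, -1.0]]
```

```bash
python3 -m jog '{"delta_pos":[[-0.01,0.09,-0.015],[-0.02,0.16,-0.015],[-0.025,0.2,-0.015],[-0.03,0.24,-0.015],[-0.035,0.28,-0.015]],"rotation":[[0,0,0],[0,0,0],[0,0,0],[0,0,0],[0,0,0]],"gripper":[1,1,1,1,1]}'
python3 st.py
python3 -m jog '{"delta_pos":[[0.01,0.048,0],[0.025,0.095,0],[0.045,0.138,0],[0.09,0.195,0],[0.145,0.25,0]],"rotation":[[0,0,0],[0,0,0],[0,0,0],[0,0,0],[0,0,0]],"gripper":[1,1,1,1,1]}'
python3 -m jog '{"delta_pos":[[0.03,0.02,0],[0.06,0.035,0],[0.085,0.045,0],[0.1,0.05,0],[0.1,0.05,0]],"rotation":[[0,0,0],[0,0,0],[0,0,0],[0,0,0],[0,0,0]],"gripper":[1,1,1,1,1]}'
python3 - <<'E'
from st import *
st()
w=r.snapshot("wrist");save(w,"pics/w8.png")
for l in("holder_left","holder_left_knob"):
    for k in r.trace(w,l)[:1]:print(l,round(k["confidence"],2),np.round(k["box"],1))
E
```

```text
clock: 13.55
eef_pos: [0.4622, 0.2229, 0.1265]
tcp_rot: [2.024, 2.403, 0.0]
contact_force: [-0.1, -0.0, -0.5]
gripper_width: -0.001
gripper_force: 0.3
t 13.55 restTCP [-0.1083  0.078   0.1265] tip [-0.1083  0.078   0.0535] F [-0.1 -0.  -0.5] q [ 0.45  0.34 -0.35  0.88  0.    1.85] gw -0.0
axes in rest(cols) [[-0.0, 1.0, 0.0], [1.0, 0.0, 0.0], [0.0, 0.0, -1.0]]
clock: 14.05
eef_pos: [0.5066, 0.2606, 0.1261]
tcp_rot: [2.024, 2.403, -0.001]
contact_force: [0.2, -0.5, 0.8]
gripper_width: -0.003
gripper_force: 0.3
clock: 14.55
eef_pos: [0.5123, 0.2818, 0.1262]
tcp_rot: [-2.023, -2.403, 0.0]
contact_force: [-0.7, -0.1, 0.0]
gripper_width: -0.001
gripper_force: 0.0
t 14.55 restTCP [-0.049   0.1276  0.1262] tip [-0.049   0.1276  0.0532] F [-0.7 -0.1  0. ] q [ 0.5   0.45 -0.18  0.95  0.    1.9 ] gw -0.0
axes in rest(cols) [[-0.001, 1.0, -0.0], [1.0, 0.001, 0.0], [0.0, -0.0, -1.0]]
holder_left 0.64 [258.2 227.3 161.7  54.8]
holder_left_knob 0.58 [256.5 227.6 160.   53.7]
```

View pics/w8.png

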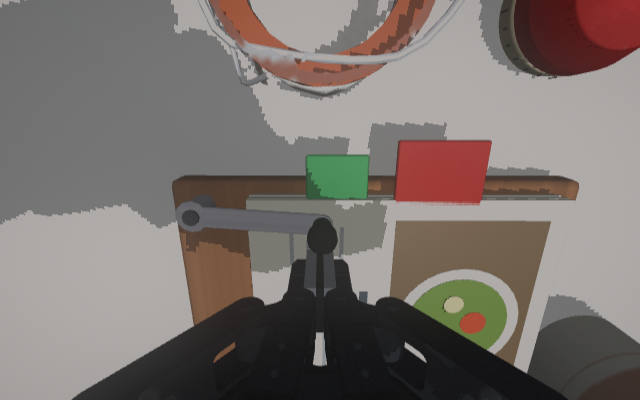

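The left strip runs from its pivot (190,216) to the knob (322,225), almost straight along the board and over the card's near outer corner. I'll back off, rise and check.

```bash
python3 -m jog '{"delta_pos":[[-0.05,0,0],[-0.12,0,0],[-0.15,0,-0.15],[-0.15,0,-0.35],[-0.15,0,-0.55]],"rotation":[[0,0,0],[0,0,0],[0,0,0],[0,0,0],[0,0,0]],"gripper":[1,1,1,1,1]}'
python3 -m jog '{"delta_pos":[[0,-0.15,-0.1],[0,-0.35,-0.2],[0,-0.55,-0.3],[0,-0.75,-0.3],[0,-0.95,-0.3]],"rotation":[[0,0,0],[0,0,0],[0,0,0],[0,0,0],[0,0,0]],"gripper":[1,1,1,1,1]}'
python3 -m jog '{"delta_pos":[[0,0,0],[0,0,0],[0,0,0],[0,0,0],[0,0,0]],"rotation":[[0,0,0],[0,0,0],[0,0,0],[0,0,0],[0,0,0]],"gripper":[1,1,1,1,1]}'
python3 - <<'E'
from st import *
st()
t=r.snapshot("top");cv2.imwrite("pics/t9.png",cv2.resize(t["image"][60:300,170:490,::-1],None,fx=2.5,fy=2.5,interpolation=cv2.INTER_CUBIC))
E
```

```text
clock: 15.2
eef_pos: [0.5173, 0.2501, 0.2371]
tcp_rot: [-2.025, -2.401, 0.002]
contact_force: [1.1, -0.3, 0.7]
gripper_width: -0.004
gripper_force: 0.0
clock: 15.7
eef_pos: [0.3291, 0.2182, 0.2966]
tcp_rot: [2.025, 2.401, 0.002]
contact_force: [-0.7, 0.7, 0.5]
gripper_width: -0.003
gripper_force: 0.0
clock: 16.2
eef_pos: [0.331, 0.2196, 0.2959]
tcp_rot: [-2.024, -2.402, 0.001]
contact_force: [0.0, 0.4, 0.8]
gripper_width: -0.002
gripper_force: 0.0
t 16.2 restTCP [-0.2382  0.097   0.2959] tip [-0.2383  0.097   0.2229] F [0.  0.4 0.8] q [ 0.59  0.02 -0.29  1.26 -0.    1.99] gw -0.0
axes in rest(cols) [[0.0, 1.0, -0.001], [1.0, -0.0, -0.0], [-0.0, -0.001, -1.0]]
```

View pics/t9.png

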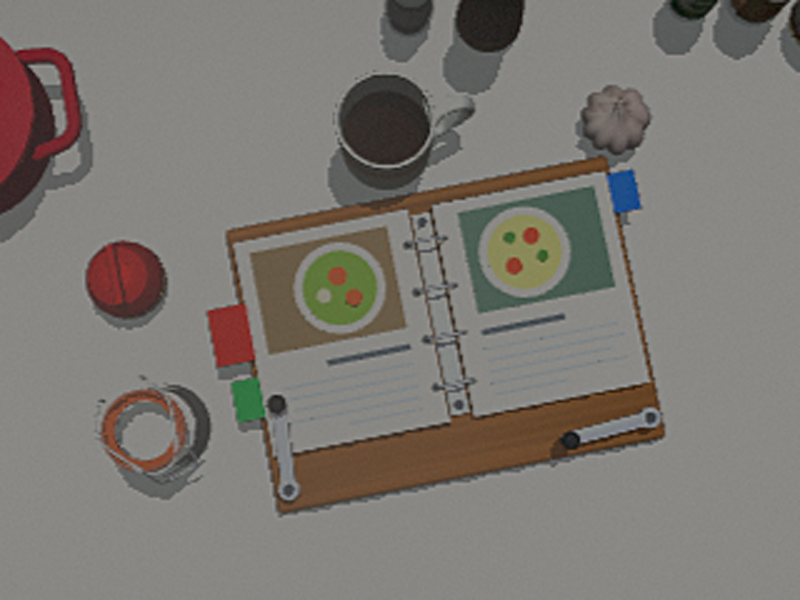

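The final view shows everything in place. The card lies flat on the left with its tab at (232,335), and the left holder is over its corner with the knob at (277,404). The right holder is parked with its knob at (571,439). The rest, mug, timer, garlic and jar are where they were at the start, so I'm handing in.

```bash
python3 -c "
from workcell import r
print(r.job_done())"
```

```text
the job is handed in; nothing more can be done
None
```

The job is handed in at about 16 s of the 54 s allowed: the right holder is parked along the near edge, the card lies flat on the left stack with the left holder over its corner, nothing else moved, and the arm is clear.

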